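Push an out-of-date dip tub through the sprung flap of the waste bin

ROBOT

A 7-joint arm with a two-finger parallel gripper is mounted at the origin on a cart in front of the work surface, level with it; the furniture and walls round the work are solid. World frame = base frame: x ahead of the robot, y to its left, z up, the work surface at z = 0. Lengths are in m, angles in rad, forces in N, time in s.
With the tool pointing down it reaches from about 0.425 to 0.825 m from the base axis. Payload 3.6 kg.
Tool frame: the origin (TCP) lies on the mounting face of the last link; the fingertips stand 173 mm ahead of it and the grasp point (between the pads) lies 155 mm ahead of it; z points along the fingers, y is the line along which they close (so a half turn about z gives the same grasp; the last joint's range is limited). The gripper opens to 85 mm and grips with 20 to 120 N. Pads are 22 mm wide; open, the fingers measure 114 mm over their backs; the gripper's body (76 mm by 85 mm) begins 54 mm behind the grasp point. The pads swing forward as they close: fully open they stand 13 mm farther back than shut.
Start: joints at [-1.272, 0.615, -0.013, 1.423, 0.008, 1.103, -0.04], TCP at [0.207, 0.616, 0.405] pointing down, gripper open.
Joint ranges: [-3.12, 3.12], [-0.3, 2.06], [-1.34, 1.32], [0.26, 2.42], [-1.36, 4.5], [0.01, 1.98], [-2.84, 2.84]. Speed limits (rad/s): [2.79, 2.79, 3.14, 3.14, 3.14, 3.14, 3.14].

INTERFACE

Orientations are given as a unit quaternion [x, y, z, w].
In Python, from station import robot, read_camera, camera_info, finder gives the robot as it stands.
- The arm moves only by the shell command python3 -m jog 'ROWS' [FORCE]. ROWS is JSON, a list of rows, each a list of 3 entries, a list of its own where there are three numbers: the shift along the tool's x, y, z in m, then the turn, a rotation vector about the tool's x, y, z in degrees, then the closure, from -1 (fully open) to 1 (shut), so that 0 is half open. In form: [[[tx, ty, tz], [rx, ry, rz], jaw], ...]. A call has 1 to 12 rows; each row shifts and turns the commanded pose from where the row before left it, along the tool's axes as they then stand; what a row does not reach is not made up. A row lasts 1/10 s, in which the tool goes at most 50 mm and 8.59 degrees, less where a joint would pass 70% of its speed; a pose out of reach is approached as far as the arm can. A call with a gripper value outside its range is refused whole. The fingers move at their own pace and stop on an object; FORCE is the grip in N (left out, the last holds). Time passes only in rows, so rows that do not move let the fingers close. It gives the time, the measured TCP pose, the force, the opening and the grip force at its end, in the units of the state.
- robot.get_state(): the state, without advancing time (a new reading comes with each control period).
- read_camera(name): name is "side" or "top"; returns (picture, depth): 420x560x3 uint8, red, green, blue; 420x560 float32, m along the optical axis (not along the pixel's ray), 0 where there is no reading.
- camera_info(name): a dict with "camera_matrix" (3x3 intrinsics, pixels), "pose" (4x4, takes a point from camera to world coordinates). Camera axes: x right, y down, z forward; pixel columns grow to the right and rows downward; lengths in m; the calibration is good to about 2 mm. A picture is of the moment at which its call begins. camera_info takes no time and is no camera call.
- robot.finish_job(): hands the job in; it is judged then, once.
Trained networks look in the newest picture that a camera, given by its name, has taken for a name from the list of things; names that differ only in an ending like _2 or _b are one class to them, and where a whole thing is asked for, a point or a joint stands for the part that bears it (a point fixed in the world has none). Each returns a list of dicts, best first, with "confidence" (0 to 1); they miss things now and then, are a little off and sometimes report something else, mostly with a low value. They report only what shows in the picture. A call takes as long as a camera call. They do not tell look-alikes from the thing itself.
- finder.find_in(query, camera): "position" ([x, y, z] in m, in world coordinates, good to about 4 mm: the middle of the surface that is visible of it).
The state is a dict: "time": time; "joint_positions": joint angles; "qvel": joint speeds; "effort": joint torques, N m; "position": TCP position; "ee_rot": TCP orientation; "ft_force": force on the tool from outside, world axes, zero at the start; "moment": the same for the moment, N m; "grip_width": opening from 0.0 (shut) to 1.0 (fully open); "gripper_force": force on a finger pad.
Only numpy, scipy, OpenCV 4.12 (cv2) and the standard library are available. Lean on these libraries where they do the work, as an engineer would, in place of code of your own. Each camera call takes 0.05 s, during which the arm holds its last target. There are 200 camera calls.

TASK

The lidded dip tub on the ledge of the steel counter-top waste bin is out of date: get rid of it without picking it up. Push the bin's sprung flap inwards with one finger, and while that finger holds it open push the tub off the ledge and through the opening with the other finger; do not shove the flap open with the tub, and keep the flap held until the tub has dropped. Then let the flap swing shut, with nothing gripped or lifted and the other dip tub, the dip pot and the salt dredger beside the bin left where they stand.

Things in the scene. Friction and masses are not known exactly. Their poses are not given: they have to be found in the camera images.
- waste_bin: Fixed steel counter-top waste bin, 294 (x) x 178 (y) x 200 (z) mm, hollow, floor 9 mm up. Origin on the worktop below the middle of the ledge's inner edge; x level from ledge to flap (the way to push), y along the edge, z up. Ledge: x -150 to 0 mm, 150 mm high. Opening: x 0 to 110, y -86 to 86, between sloping cheeks 6 mm higher than the flap. Hood: x 110 to 144, 200 mm high, the highest part.
- ledge_edge (a point): Middle of the ledge's inner edge, at the ledge's top, 150 mm above the worktop; axes as the bin's. The tub drops in past this edge.
- flap (a joint): Flap angle, rad: 0 shut, 1.15 hanging almost straight. Steel plate 166 wide, 119 long, 2 mm thick, turning about a rod along y at the bin's x = 110, z = 195 mm. Shut, it slopes 22 degrees down to the ledge's edge; pressed, its lower edge swings down into the bin, away from the ledge. A spring shuts it: 0.14 N m, plus 0.10 per rad, less up to 0.05 for its weight. The tub's weight does not open it.
- flap_edge (a point): Middle of the flap's lower, free edge; at the ledge's edge when shut. A fingertip moved level, 5 to 8 mm above the ledge, towards the bin's +x meets the flap 12 to 20 mm past the ledge's edge, and holds it about 0.2 rad open at x = 50 mm and 0.9 rad open at x = 100 mm, against 2 to 7 N.
- old_tub_centre (a point): Centre of the out-of-date tub, half-way up: round lidded plastic dip tub, 64 mm across at the lid, 58 at the foot, 37 high, 60 g, with a lid tab that sticks out 4 mm on its +y side (within 0.6 rad of the bin's +y). Loose on the bin's ledge and the only thing there, within 30 mm of the ledge's middle line, with 25 to 60 mm of free ledge between it and the flap. Other such tubs stand on the worktop.
- dip_tub_mid (a point): Middle of another lidded dip tub, 66 x 73 x 37 mm, loose on the worktop left (+y side) of the bin. Leave it alone.
- dredger_mid (a point): Middle of an aluminium salt dredger, 68 mm across, 115 mm high, loose on the worktop right (-y side) of the bin. Leave it alone.
- dip_pot_mid (a point): Middle of a round steel dip pot, 67 mm across, 52 mm high, loose on the worktop right (-y side) of the bin, nearer the robot than the dredger. Leave it alone.
Not all that is in view belongs to the job. Leave any blue or purple look-alike of the part that bears old_tub_centre alone.

How it is judged:
On the way, in this order (a step that is already met when the one before it is completed fails the run):
1. a finger presses the flap at least 0.15 rad open while the tub still stands on the ledge, clear of the flap (value of joint flap above 0.15 rad and contact force between the fingers and flap above 0.2 N and contact force between old_tub and flap below 0.2 N and height (world z) of old_tub_centre above 0.162 m), for 0.05 s.
2. the tub has dropped below the ledge while a finger still holds the flap at least 0.3 rad open (value of joint flap above 0.3 rad and contact force between the fingers and flap above 0.2 N and height (world z) of old_tub_centre below 0.12 m), for 0.1 s.
At the end, for the whole second after the job is handed in: The tub lies at rest inside the bin, its centre within the bin's walls and more than 45 mm below the ledge; the flap is shut to within 0.06 rad (x of old_tub_centre in the frame of waste_bin between -0.147 and 0.141 m and y of old_tub_centre in the frame of waste_bin between -0.086 and 0.086 m and height (world z) of old_tub_centre between 0.015 and 0.105 m and value of joint flap below 0.06 rad and linear speed of old_tub below 0.03 m/s); the robot touches nothing.
It fails at once if the tub is lifted (its centre more than 30 mm above where it stood on the ledge) (height (world z) of old_tub_centre above 0.1985 m).
It fails at once if the tub is squeezed or rammed (more than 15 N from the fingers) (contact force between the fingers and old_tub above 15 N).
It fails at once if the tub ends up outside the bin, on the worktop or floor (height (world z) of old_tub_centre below 0.13 m and (x of old_tub_centre in the frame of waste_bin below -0.15 m or x of old_tub_centre in the frame of waste_bin above 0.144 m or y of old_tub_centre in the frame of waste_bin above 0.09 m or y of old_tub_centre in the frame of waste_bin below -0.09 m)).
It fails at once if the other dip tub, the dip pot or the salt dredger is moved by more than 20 mm (distance of any of dip_tub_mid, dredger_mid, dip_pot_mid from where it was at the start of the episode above 0.02 m).
It also fails if it takes over 38 s, if anything falls off the work surface, if the arm or the gripper's body presses on something with over 40 N, if the wrist force passes 120 N, or if a joint passes its speed limit or range.

## Working session

There is one attempt and no reset: what is moved stays moved. The work goes in short steps, Python scripts to look and compute and a shell command to move; the robot and the scene stay as the last step left them, time stands still between calls to the robot, and variables do not carry over. Pictures are saved under pics/ and viewed, at most 10 in all, crops included, and the job is handed in when it is done.

```bash
mkdir -p pics
cat > h.py <<'E'
import numpy as np, cv2
from station import robot, read_camera, camera_info, finder
def world(cam,d,us,vs):
    i=camera_info(cam);K=np.array(i["camera_matrix"]);T=np.array(i["pose"])
    z=d[vs,us];p=np.stack([(us-K[0,2])/K[0,0]*z,(vs-K[1,2])/K[1,1]*z,z,np.ones_like(z)])
    return (T@p)[:3].T
def proj(cam,P):
    i=camera_info(cam);K=np.array(i["camera_matrix"]);T=np.linalg.inv(np.array(i["pose"]))
    p=K@(T@np.append(P,1))[:3];return p[:2]/p[2]
E
python3 - <<'E'
from h import *
for c in ("side","top"):
    im,d=read_camera(c); im=im.copy()
    cv2.imwrite(f"pics/{c}1.png",im[:,:,::-1]); np.save(f"pics/{c}1.npy",d)
    print(c,np.round(camera_info(c)["pose"],3).tolist())
    for q in ("waste_bin","ledge_edge","flap_edge","old_tub_centre","dip_tub_mid","dredger_mid","dip_pot_mid"):
        print(q,[(np.round(r["position"],3).tolist(),round(r["confidence"],2),proj(c,r["position"]).round().tolist()) for r in finder.find_in(q,c)[:4]])
print(robot.get_state())
E
```

```text
side [[-0.999, -0.007, 0.043, 0.457], [-0.041, 0.493, -0.869, 0.875], [-0.015, -0.87, -0.493, 0.604], [0.0, 0.0, 0.0, 1.0]]
waste_bin [([0.565, 0.129, 0.134], 0.7, [243.0, 232.0])]
ledge_edge [([0.562, 0.131, 0.138], 0.85, [244.0, 230.0])]
flap_edge [([0.606, 0.072, 0.172], 0.79, [227.0, 204.0]), ([0.479, 0.06, 0.185], 0.71, [282.0, 197.0])]
old_tub_centre [([0.334, -0.151, 0.035], 0.89, [333.0, 210.0]), ([0.6, 0.262, 0.037], 0.57, [221.0, 306.0])]
dip_tub_mid [([0.483, 0.226, 0.032], 0.75, [279.0, 297.0]), ([0.568, 0.129, 0.136], 0.62, [241.0, 231.0])]
dredger_mid []
dip_pot_mid []
top [[0.002, -0.986, 0.167, 0.319], [-1.0, 0.003, 0.025, 0.09], [-0.025, -0.167, -0.986, 1.214], [0.0, 0.0, 0.0, 1.0]]
waste_bin [([0.555, 0.054, 0.152], 0.97, [302.0, 193.0])]
ledge_edge [([0.56, 0.058, 0.155], 0.85, [300.0, 191.0])]
flap_edge [([0.612, 0.065, 0.177], 0.78, [297.0, 170.0])]
old_tub_centre [([0.478, 0.04, 0.186], 0.95, [308.0, 220.0]), ([0.324, -0.161, 0.036], 0.95, [377.0, 281.0]), ([0.598, 0.256, 0.036], 0.95, [233.0, 188.0])]
dip_tub_mid [([0.476, 0.214, 0.035], 0.63, [246.0, 229.0])]

[... 162 characters left out ...]
.27250825,  0.61483907, -0.01263826,  1.42340521,  0.0081009 ,
        1.10342235, -0.04040768]), 'qvel': array([ 6.86659791e-04, -1.48837949e-04,  2.88446478e-04,  7.72120099e-05,
        1.34174106e-03,  1.01932104e-03, -1.10288122e-03]), 'effort': array([-4.67416230e-04, -4.69050336e+01,  2.59013660e-01, -1.71332109e+01,
        1.00569514e-02,  1.51976510e-03, -1.09150790e-05]), 'position': array([0.20737769, 0.61599696, 0.40473496]), 'ee_rot': array([ 1.61648489e-01,  9.86848400e-01, -7.85912184e-06, -3.01502448e-05]), 'ft_force': array([0.48695136, 0.35315165, 0.39400922]), 'moment': array([ 0.02949979,  0.00864634, -0.00653922]), 'gripper_force': 0.0, 'grip_width': 0.9993074343075206}
```

View pics/top1.png

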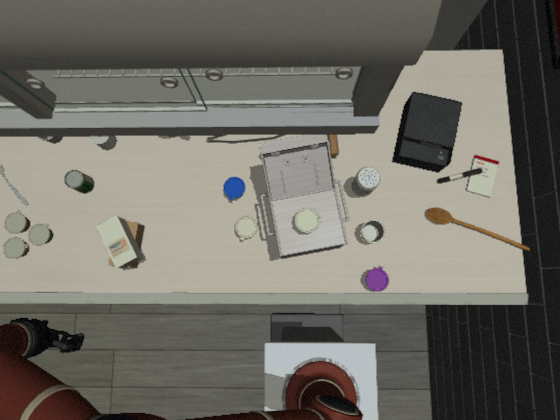

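View pics/side1.png

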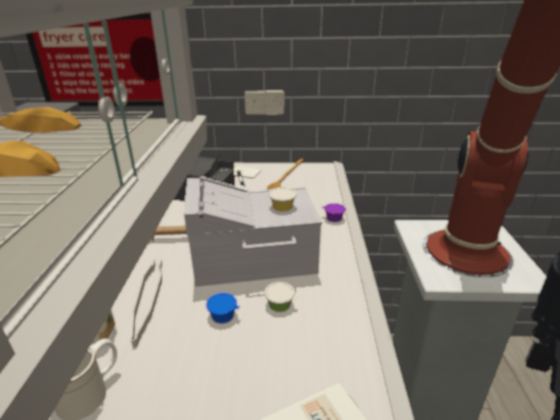

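Run:
```python
from h import *
d=np.load("pics/top1.npy"); vs,us=np.nonzero(d>0); P=world("top",d,us,vs)
box=(abs(P[:,0]-.55)<.2)&(abs(P[:,1]-.055)<.16)
L=P[box&(P[:,2]>.143)&(P[:,2]<.157)]
for n,m in (("hood",P[box&(P[:,2]>.196)&(P[:,2]<.207)]),("ledge",L)):
    r=cv2.minAreaRect(m[:,:2].astype(np.float32)); print(n,len(m),r,cv2.boxPoints(r).round(3).tolist(),np.median(m[:,2]))
T=P[box&(P[:,2]>.180)&(P[:,2]<.195)&(P[:,0]<.54)]
r=cv2.minEnclosingCircle(T[:,:2].astype(np.float32));print("tub",len(T),r,np.median(T,0), T.min(0),T.max(0))
```

```text
hood 959 ((0.6694345474243164, 0.07501545548439026), (0.05988594517111778, 0.18930639326572418), 12.423215866088867) [[0.6200000047683716, 0.16099999845027924], [0.6610000133514404, -0.024000000208616257], [0.718999981880188, -0.010999999940395355], [0.6779999732971191, 0.17399999499320984]] 0.20012126469619962
ledge 3701 ((0.5081800222396851, 0.0446552038192749), (0.21139322221279144, 0.18134555220603943), 10.918885231018066) [[0.3869999945163727, 0.11400000005960464], [0.421999990940094, -0.06400000303983688], [0.6290000081062317, -0.024000000208616257], [0.5950000286102295, 0.15399999916553497]] 0.1509063130900994
tub 519 ((0.4762849807739258, 0.03937917947769165), 0.03624208644032478) [0.4781029  0.04202269 0.18678959] [0.44653726 0.00329358 0.18063539] [0.50944466 0.07502812 0.19250125]
```

The top view shows the bin turned about 11°, with the old tub at pixel (307,220) on its ledge. There are blue and purple look-alikes at (234,188) and (376,280), the other dip tub at (246,228), the pot at (371,232) and the dredger at (368,180). The side view agrees: tub at (282,199), and a shelf overhead at the back. My plan is to straddle the tub along the bin's x axis, so the front finger presses the flap and the rear finger pushes the tub.

Run:
```python
from h import *
from scipy.optimize import least_squares
Q={}
for c in ("top","side"):
    d=np.load(f"pics/{c}1.npy"); vs,us=np.nonzero(d>0); Q[c]=world(c,d,us,vs)
P=Q["top"]
# surface fit: z = max(ledge, slope) inside
def loc(P,p):
    c,s=np.cos(p[2]),np.sin(p[2]);D=P[:,:2]-p[:2];return D@[c,s],D@[-s,c]
p0=[.552,.053,.19]
x,y=loc(P,p0); m=(x>-.03)&(x<.1)&(abs(y)<.07)&(P[:,2]>.14)&(P[:,2]<.205); S=P[m]
f=lambda p:np.maximum(.15,.15+np.tan(.384)*loc(S,[p[0],p[0]*0+p0[1],p[1]])[0])+p[2]-S[:,2]
r=least_squares(f,[.552,.19,0],loss="soft_l1",f_scale=.002);print("edge x at y=.053, yaw, dz",r.x,len(S))
yaw=r.x[1]
x,y=loc(P,[.552,.053,yaw])
m=(abs(P[:,2]-.15)<.008)&(x<-.0)&(x>-.18)&(abs(y)<.11)
for a in np.arange(-.16,0,.02):
    k=m&(x>a)&(x<a+.02);print(round(a,2),y[k].min().round(3) if k.any() else None,y[k].max().round(3) if k.any() else None)
for a in np.arange(-.08,.081,.04):
    k=m&(abs(y-a)<.02);print("front",round(a,2),x[k].min().round(3))
for c in Q:
    x,y=loc(Q[c],[.552,.053,yaw]);z=Q[c][:,2]
    t=(z>.17)&(z<.2)&(x<-.02)&(x>-.15)&(abs(y)<.08)
    print(c,"tub x",np.percentile(x[t],[1,99]),"y",np.percentile(y[t],[1,99]),"z",np.percentile(z[t],[5,95]),"top med",np.median(x[t&(z>.184)]),np.median(y[t&(z>.184)]))
k=(z>.3)&(abs(Q["side"][:,1]-.06)<.3)&(Q["side"][:,0]>.4)
A=Q["side"][k];print("overhead",len(A),np.percentile(A,[0,1,5],axis=0).round(3).tolist())
k=(P[:,2]>.3)&(abs(P[:,1]-.06)<.25)&(P[:,0]>.4);A=P[k];print("overhead top",np.percentile(A,[0,1,5,20],axis=0).round(3).tolist())
```

```text
edge x at y=.053, yaw, dz [0.55009017 0.1871312  0.00055411] 2717
-0.16 -0.09 0.09
-0.14 -0.09 0.09
-0.12 -0.09 0.09
-0.1 -0.09 0.09
-0.08 -0.091 0.09
-0.06 -0.09 0.09
-0.04 -0.091 0.09
-0.02 -0.09 0.09
front -0.08 -0.15
front -0.04 -0.15
front 0.0 -0.15
front 0.04 -0.15
front 0.08 -0.15
top tub x [-0.10499275 -0.04455397] y [-0.03186045  0.03486061] z [0.18340491 0.19027541] top med -0.07570252746864611 0.004283276996129891
side tub x [-0.10206811 -0.04179527] y [-0.03170703  0.03669497] z [0.17288016 0.1874915 ] top med -0.07284511354270538 0.0054949068230186054
overhead 22871 [[0.675, -0.12, 0.3], [0.678, -0.109, 0.307], [0.68, -0.079, 0.317]]
overhead top [[0.671, -0.119, 0.3], [0.672, -0.113, 0.313], [0.673, -0.097, 0.317], [0.674, -0.039, 0.326]]
```

```bash
python3 -m jog '[[[-0.034,-0.0355,0],[0,0,0],-1],[[-0.034,-0.0355,0],[0,0,0],-1],[[-0.034,-0.0355,0],[0,0,0],-1],[[-0.034,-0.0355,0],[0,0,0],-1],[[-0.034,-0.0355,0],[0,0,0],-1],[[-0.034,-0.0355,0],[0,0,0],-1],[[-0.034,-0.0355,0],[0,0,0],-1],[[-0.034,-0.0355,0],[0,0,0],-1],[[-0.034,-0.0355,0],[0,0,0],-1],[[-0.034,-0.0355,0],[0,0,0],-1],[[-0.034,-0.0355,0],[0,0,0],-1],[[-0.034,-0.0355,0],[0,0,0],-1]]' 20
python3 -m jog '[[[-0.033,-0.0346,0],[0,0,0],-1],[[0,0,0],[0,0,7.58],-1],[[0,0,0],[0,0,7.58],-1],[[0,0,0],[0,0,7.58],-1],[[0,0,0],[0,0,7.58],-1],[[0,0,0],[0,0,7.58],-1],[[0,0,0],[0,0,7.58],-1],[[0,0,0],[0,0,7.58],-1],[[0,0,0],[0,0,7.58],-1],[[0,0,0],[0,0,0],-1],[[0,0,0],[0,0,0],-1]]'
python3 - <<'E'
from h import *
from scipy.spatial.transform import Rotation as R
for c in ("side","top"):
    im,d=read_camera(c); cv2.imwrite(f"pics/{c}2.png",im[:,:,::-1]); np.save(f"pics/{c}2.npy",d)
s=robot.get_state();print(s["time"],s["position"],R.from_quat(s["ee_rot"]).as_matrix().round(3),s["joint_positions"].round(3))
d=np.load("pics/side2.npy"); vs,us=np.nonzero(d>0);P=world("side",d,us,vs);D=P[:,:2]-[.551,.053]
x=D@[np.cos(.187),np.sin(.187)];y=D@[-np.sin(.187),np.cos(.187)]
# fingers region above the tub
k=(abs(y)<.05)&(x>-.16)&(x<.04)&(P[:,2]>.205)&(P[:,2]<.40)
for z in np.arange(.205,.38,.01):
    q=k&(abs(P[:,2]-z)<.005)
    if q.any():
        print(z.round(3),"x",np.percentile(x[q],[0,25,50,75,100]).round(3),"y",y[q].max().round(3),q.sum())
E
```

```text
time: 2.0
position: [0.4587, 0.0802, 0.4052]
ee_rot: [0.162, 0.987, 0.0, 0.001]
ft_force: [0.6, -0.5, -0.3]
grip_width: 1.005
gripper_force: 0.0
time: 3.1
position: [0.4784, 0.039, 0.4048]
ee_rot: [0.637, 0.771, 0.0, 0.0]
ft_force: [-0.2, -0.1, -0.6]
grip_width: 1.001
gripper_force: 0.0
3.2 [0.4783882  0.03879971 0.40480792] [[-0.189  0.982  0.   ]
 [ 0.982  0.189  0.   ]
 [ 0.     0.    -1.   ]] [-0.401  0.37   0.378  1.907 -0.172  0.896  0.252]
0.245 x [-0.12  -0.114 -0.114 -0.027 -0.022] y 0.014 15
0.255 x [-0.127 -0.117 -0.114 -0.023 -0.015] y 0.015 58
0.265 x [-0.127 -0.12  -0.114 -0.022 -0.015] y 0.015 61
0.275 x [-0.127 -0.117 -0.114 -0.021 -0.015] y 0.015 66
0.285 x [-0.136 -0.12  -0.114 -0.02  -0.008] y 0.015 60
0.295 x [-0.145 -0.127 -0.032 -0.017  0.003] y 0.017 171
0.305 x [-0.145 -0.111 -0.07  -0.029  0.001] y 0.02 171
0.315 x [-0.143 -0.095 -0.065 -0.037  0.001] y 0.02 237
0.325 x [-0.142 -0.095 -0.07  -0.044 -0.001] y 0.024 197
0.335 x [-0.14  -0.102 -0.072 -0.04  -0.002] y 0.024 296
0.345 x [-0.139 -0.106 -0.067 -0.033 -0.003] y 0.016 317
0.355 x [-0.107 -0.092 -0.059 -0.043 -0.034] y 0.036 79
0.365 x [-0.105 -0.083 -0.066 -0.048 -0.034] y 0.04 153
0.375 x [-0.105 -0.084 -0.065 -0.048 -0.034] y 0.041 167
```

View pics/side2.png

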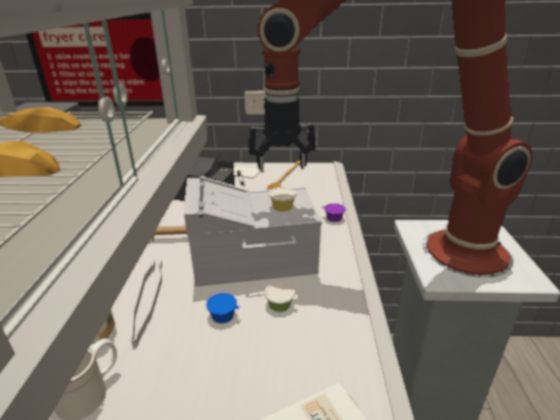

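The side view shows the open gripper straddling the tub, with fingers at (260,165) and (305,165) over the tub at (282,199). The tips are at z≈0.244, which is 160 mm ahead of the TCP. Next I lower by 86 mm.

```bash
python3 -m jog '[[[0,0,0.025],[0,0,0],-1],[[0,0,0.025],[0,0,0],-1],[[0,0,0.02],[0,0,0],-1],[[0,0,0.01],[0,0,0],-1],[[0,0,0.006],[0,0,0],-1],[[0,0,0],[0,0,0],-1],[[0,0,0],[0,0,0],-1]]'
python3 - <<'E'
from h import *
im,d=read_camera("side"); cv2.imwrite("pics/side3.png",cv2.resize(im[140:300,150:370,::-1],None,fx=3,fy=3))
vs,us=np.nonzero(d>0);P=world("side",d,us,vs);D=P[:,:2]-[.551,.053]
x=D@[np.cos(.187),np.sin(.187)];y=D@[-np.sin(.187),np.cos(.187)]
for z in np.arange(.154,.23,.008):
    q=(abs(y)<.045)&(x>-.16)&(x<.02)&(abs(P[:,2]-z)<.004)
    print(z.round(3),"x",np.percentile(x[q],[0,5,25,50,75,95,100]).round(3),q.sum())
E
```

```text
time: 3.9
position: [0.4788, 0.0386, 0.3194]
ee_rot: [0.638, 0.77, 0.001, 0.001]
ft_force: [-0.2, -0.3, 0.1]
grip_width: 1.004
gripper_force: 0.0
0.154 x [-0.144 -0.135 -0.093 -0.038  0.001  0.016  0.02 ] 527
0.162 x [-0.125 -0.117 -0.088 -0.07  -0.053 -0.022  0.02 ] 77
0.17 x [-0.127 -0.122 -0.096 -0.072 -0.053 -0.019 -0.015] 97
0.178 x [-0.127 -0.124 -0.088 -0.065 -0.046 -0.018 -0.015] 91
0.186 x [-0.127 -0.114 -0.086 -0.072 -0.056 -0.026 -0.015] 359
0.194 x [-0.126 -0.124 -0.118 -0.114 -0.022 -0.016 -0.014] 43
0.202 x [-0.142 -0.134 -0.125 -0.026 -0.015 -0.007 -0.002] 42
0.21 x [-0.144 -0.139 -0.126 -0.03  -0.016  0.     0.003] 133
0.218 x [-0.144 -0.14  -0.116 -0.058 -0.025  0.001  0.003] 114
0.226 x [-0.143 -0.136 -0.102 -0.064 -0.034 -0.003  0.002] 184
```

View pics/side3.png

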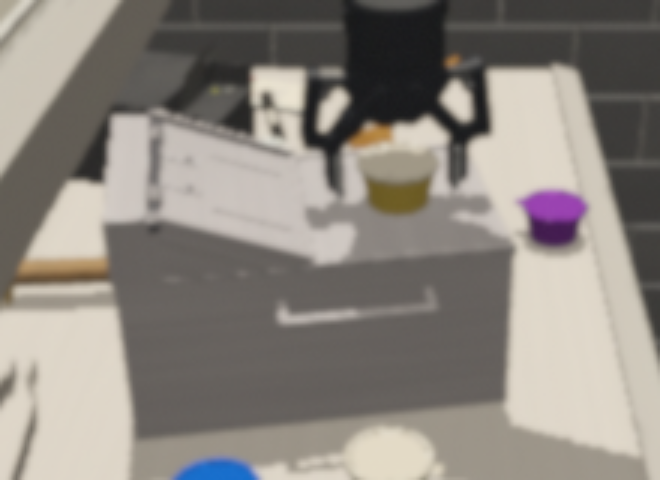

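The fingers straddle the tub, with tips about 9 mm above the ledge, and the front finger stands between the tub and the flap. Next I push along tool +y.

```bash
python3 -m jog '[[[0,0.008,0],[0,0,0],-1],[[0,0.008,0],[0,0,0],-1],[[0,0.008,0],[0,0,0],-1],[[0,0.008,0],[0,0,0],-1],[[0,0.008,0],[0,0,0],-1],[[0,0.008,0],[0,0,0],-1],[[0,0.008,0],[0,0,0],-1],[[0,0.006,0],[0,0,0],-1],[[0,0.004,0],[0,0,0],-1],[[0,0,0],[0,0,0],-1],[[0,0,0],[0,0,0],-1]]'
python3 - <<'E'
from h import *
for c in ("side","top"):
    im,d=read_camera(c)
    cv2.imwrite(f"pics/{c}4.png",cv2.resize(im[120:280,150:370,::-1],None,fx=3,fy=3))
    print(c,[(np.round(r["position"],3),round(r["confidence"],2)) for r in finder.find_in("old_tub_centre",c)])
E
```

```text
time: 5.05
position: [0.5435, 0.0511, 0.3189]
ee_rot: [0.638, 0.77, 0.0, 0.0]
ft_force: [-1.8, 0.4, 1.5]
grip_width: 0.999
gripper_force: 0.7
side [(array([0.533, 0.075, 0.186]), 0.86), (array([0.599, 0.262, 0.036]), 0.67), (array([ 0.332, -0.152,  0.037]), 0.62)]
top [(array([0.596, 0.257, 0.037]), 0.93), (array([ 0.328, -0.164,  0.031]), 0.56)]
```

View pics/side4.png

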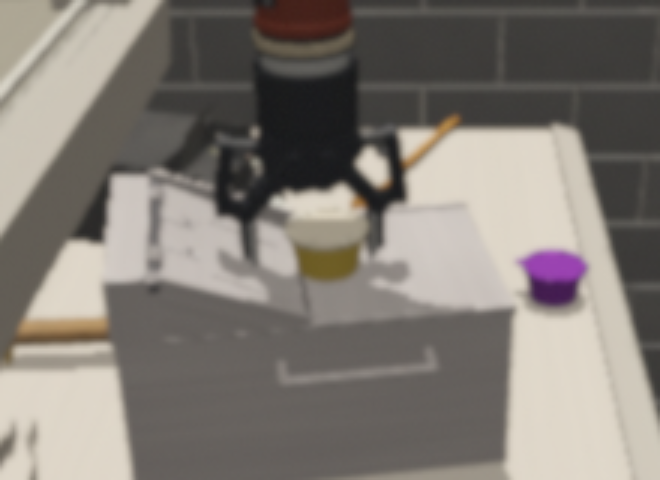

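The tub stands on the ledge with its front just past the edge, and the flap is only just pressed (A at x≈50 mm, tips 9 mm high). I'll push 8 mm more and pause so step 1 counts; the tub's centre will still be short of the edge.

```bash
python3 -m jog '[[[0,0.004,0],[0,0,0],-1],[[0,0.004,0],[0,0,0],-1],[[0,0,0],[0,0,0],-1],[[0,0,0],[0,0,0],-1]]'
python3 - <<'E'
from h import *
im,d=read_camera("side"); vs,us=np.nonzero(d>0);P=world("side",d,us,vs);D=P[:,:2]-[.551,.053]
x=D@[np.cos(.187),np.sin(.187)];y=D@[-np.sin(.187),np.cos(.187)]
for a in np.arange(.01,.11,.01):
    for n,lo,hi in (("y40-75",.04,.075),("y-75-40",-.075,-.04)):
        q=(y>lo)&(y<hi)&(abs(x-a)<.005);print(round(a,3),n,q.sum(),np.median(P[q,2]).round(3) if q.any() else None,"shut",round(.15+.404*a,3))
t=(P[:,2]>.16)&(P[:,2]<.187)&(x>-.06)&(x<.04)&(abs(y)<.04);t&=(im[vs,us].astype(int).max(1)>90)
print("tub x",np.percentile(x[t],[2,98]),P[t,2].max())
E
```

```text
time: 5.65
position: [0.5512, 0.0526, 0.3186]
ee_rot: [0.638, 0.77, -0.0, 0.0]
ft_force: [-0.8, -0.1, 1.3]
grip_width: 0.999
gripper_force: 0.8
0.01 y40-75 244 0.458 shut 0.154
0.01 y-75-40 0 None shut 0.154
0.02 y40-75 171 0.453 shut 0.158
0.02 y-75-40 22 0.14 shut 0.158
0.03 y40-75 114 0.451 shut 0.162
0.03 y-75-40 24 0.146 shut 0.162
0.04 y40-75 20 0.437 shut 0.166
0.04 y-75-40 24 0.151 shut 0.166
0.05 y40-75 11 0.159 shut 0.17
0.05 y-75-40 0 None shut 0.17
0.06 y40-75 16 0.164 shut 0.174
0.06 y-75-40 11 0.165 shut 0.174
0.07 y40-75 20 0.17 shut 0.178
0.07 y-75-40 13 0.17 shut 0.178
0.08 y40-75 23 0.176 shut 0.182
0.08 y-75-40 19 0.176 shut 0.182
0.09 y40-75 24 0.181 shut 0.186
0.09 y-75-40 32 0.181 shut 0.186
0.1 y40-75 31 0.187 shut 0.19
0.1 y-75-40 24 0.187 shut 0.19
tub x [-0.04932013  0.01874113] 0.1869819600042868
```

The measured flap slope gives about 0.14 rad, just short of 0.15. I'll lower 4 mm and advance 5 mm, which opens the flap more without bringing the tub over the edge.

```bash
python3 -m jog '[[[0,0,0.002],[0,0,0],-1],[[0,0,0.002],[0,0,0],-1],[[0,0.003,0],[0,0,0],-1],[[0,0.002,0],[0,0,0],-1],[[0,0,0],[0,0,0],-1],[[0,0,0],[0,0,0],-1]]'
python3 - <<'E'
from h import *
im,d=read_camera("side"); vs,us=np.nonzero(d>0);P=world("side",d,us,vs);D=P[:,:2]-[.551,.053]
x=D@[np.cos(.187),np.sin(.187)];y=D@[-np.sin(.187),np.cos(.187)]
q=(abs(y)>.03)&(abs(y)<.075)&(x>.015)&(x<.103)&(P[:,2]>.11)&(P[:,2]<.195)
from scipy.stats import theilslopes
s=theilslopes(P[q,2],x[q]);print("flap",np.arctan(s[0])-.384,q.sum())
t=(P[:,2]>.16)&(P[:,2]<.187)&(x>-.06)&(x<.04)&(abs(y)<.04)&(im[vs,us].max(1)>90)
print("tub x",np.percentile(x[t],[2,98]),P[t,2].max())
E
```

```text
time: 6.3
position: [0.5557, 0.0534, 0.3144]
ee_rot: [0.638, 0.77, -0.001, -0.0]
ft_force: [-2.9, -0.0, -0.1]
grip_width: 0.998
gripper_force: 1.0
flap 0.24280705514481538 331
tub x [-0.0474805   0.02380098] 0.18699964155675014
```

The flap is at 0.24 rad with the tub upright on the ledge and clear, so step 1 is met. Now I push the tub through.

```bash
python3 -m jog '[[[0,0.007,0],[0,0,0],-1],[[0,0.007,0],[0,0,0],-1],[[0,0.007,0],[0,0,0],-1],[[0,0.006,0],[0,0,0],-1],[[0,0.003,0],[0,0,0],-1],[[0,0,0],[0,0,0],-1],[[0,0,0],[0,0,0],-1],[[0,0,0],[0,0,0],-1]]'
python3 - <<'E'
from h import *
for c in ("side","top"):
    im,d=read_camera(c)
    cv2.imwrite(f"pics/{c}6.png",cv2.resize(im[120:280,150:370,::-1],None,fx=3,fy=3))
    print(c,[(np.round(r["position"],3),round(r["confidence"],2)) for r in finder.find_in("old_tub_centre",c)])
E
```

```text
time: 7.15
position: [0.5849, 0.059, 0.3144]
ee_rot: [0.638, 0.77, -0.001, -0.001]
ft_force: [-6.4, -1.0, 0.5]
grip_width: 0.998
gripper_force: 2.1
side [(array([0.596, 0.265, 0.038]), 0.93), (array([ 0.332, -0.151,  0.038]), 0.57)]
top [(array([0.596, 0.255, 0.037]), 0.91)]
```

View pics/side6.png

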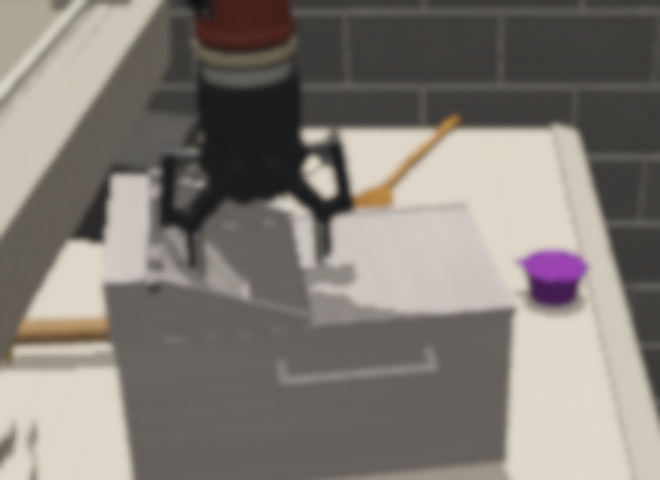

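The tub is gone from view and the front finger holds the flap open at (193,250). I'll hold a little longer and check the depth inside the opening for a wedged tub.

```bash
python3 -m jog '[[[0,0,0],[0,0,0],-1],[[0,0,0],[0,0,0],-1],[[0,0,0],[0,0,0],-1]]'
python3 - <<'E'
from h import *
for c in ("top","side"):
    im,d=read_camera(c)
    vs,us=np.nonzero(d>0);P=world(c,d,us,vs);D=P[:,:2]-[.551,.053]
    x=D@[np.cos(.187),np.sin(.187)];y=D@[-np.sin(.187),np.cos(.187)]
    q=(x>0.005)&(x<.1)&(abs(y)<.08)&(P[:,2]<.145)
    col=im[vs,us]; print(c,q.sum())
    for a in np.arange(.005,.1,.015):
        for b in np.arange(-.08,.08,.032):
            k=q&(x>=a)&(x<a+.015)&(y>=b)&(y<b+.032)
            if k.sum()>3: print(round(a,3),round(b,3),k.sum(),np.median(P[k,2]).round(3),np.median(col[k],0))
E
```

```text
time: 7.65
position: [0.5849, 0.059, 0.3145]
ee_rot: [0.638, 0.77, -0.001, -0.001]
ft_force: [-5.9, -0.9, 0.8]
grip_width: 0.999
gripper_force: 2.1
top 232
0.035 -0.08 18 0.011 [100.5  94.5  93. ]
0.035 0.048 22 0.098 [108.5 104.5 101. ]
0.05 -0.08 28 0.11 [84. 81. 78.]
0.05 0.048 70 0.11 [86. 85. 82.]
0.065 -0.08 21 0.135 [86. 84. 80.]
0.065 0.048 67 0.135 [86. 84. 82.]
side 155
0.035 -0.08 8 0.099 [163.5 156.5 151. ]
0.05 -0.08 33 0.109 [155. 148. 143.]
0.05 -0.048 17 0.118 [154. 148. 143.]
0.065 -0.08 34 0.133 [153.  146.5 141. ]
0.065 -0.048 43 0.133 [155. 148. 144.]
0.065 -0.016 14 0.139 [145. 139. 134.]
```

The flap is at about 0.58 rad, so the gap is only about 40 mm and the tub could be wedged out of sight. I'll open it further, rising 4 mm so the knuckle clears the hood.

```bash
python3 -m jog '[[[0,0.002,-0.002],[0,0,0],-1],[[0,0.003,-0.002],[0,0,0],-1],[[0,0.003,0],[0,0,0],-1],[[0,0.002,0],[0,0,0],-1],[[0,0,0],[0,0,0],-1],[[0,0,0],[0,0,0],-1],[[0,0,0],[0,0,0],-1]]'
python3 - <<'E'
from h import *
for c in ("top","side"):
    im,d=read_camera(c); cv2.imwrite(f"pics/{c}7.png",cv2.resize(im[120:280,190:410,::-1],None,fx=3,fy=3))
    vs,us=np.nonzero(d>0);P=world(c,d,us,vs);D=P[:,:2]-[.551,.053]
    x=D@[np.cos(.187),np.sin(.187)];y=D@[-np.sin(.187),np.cos(.187)]
    q=(x>0.005)&(x<.1)&(abs(y)<.08)&(P[:,2]<.145)
    for a in np.arange(.005,.1,.015):
        for b in np.arange(-.08,.08,.032):
            k=q&(x>=a)&(x<a+.015)&(y>=b)&(y<b+.032)
            if k.sum()>3: print(c,round(a,3),round(b,3),k.sum(),np.median(P[k,2]).round(3),P[k,2].min().round(3))
E
```

```text
time: 8.45
position: [0.5936, 0.0606, 0.3176]
ee_rot: [0.638, 0.77, -0.002, -0.002]
ft_force: [-6.6, -1.7, -0.1]
grip_width: 0.995
gripper_force: 2.9
top 0.035 -0.08 15 0.008 0.002
top 0.05 -0.08 15 0.013 0.004
top 0.05 0.048 22 0.014 0.006
top 0.065 -0.08 25 0.11 0.095
top 0.065 0.048 81 0.106 0.006
top 0.08 -0.08 13 0.133 0.124
top 0.08 0.048 48 0.137 0.124
side 0.065 -0.08 22 0.109 0.093
side 0.065 -0.048 6 0.119 0.113
side 0.08 -0.08 23 0.132 0.123
side 0.08 -0.048 26 0.132 0.122
side 0.08 -0.016 5 0.143 0.138
```

View pics/top7.png

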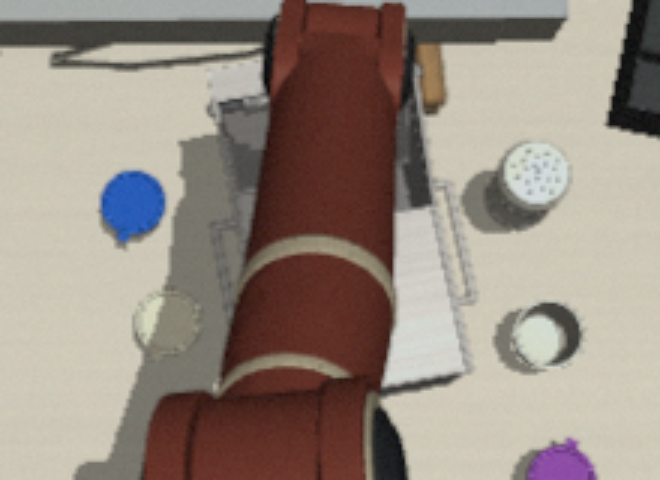

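The top view shows the flap wide open (about 0.8 rad) on both sides of the arm, with a gap of about 62 mm, and the neighbours undisturbed. I'll retreat level so the flap follows the finger shut, then lift.

```bash
python3 -m jog '[[[0,-0.01,0],[0,0,0],-1],[[0,-0.01,0],[0,0,0],-1],[[0,-0.01,0],[0,0,0],-1],[[0,-0.01,0],[0,0,0],-1],[[0,-0.01,0],[0,0,0],-1],[[0,-0.01,0],[0,0,0],-1],[[0,-0.01,0],[0,0,0],-1],[[0,-0.01,0],[0,0,0],-1],[[0,-0.01,0],[0,0,0],-1],[[0,-0.01,0],[0,0,0],-1],[[0,-0.01,0],[0,0,0],-1],[[0,-0.005,0],[0,0,0],-1]]'
python3 -m jog '[[[0,0,-0.03],[0,0,0],-1],[[0,0,-0.04],[0,0,0],-1],[[0,0,-0.04],[0,0,0],-1],[[0,-0.02,-0.02],[0,0,0],-1],[[0.04,0,0],[0,0,0],-1],[[0.04,0,0],[0,0,0],-1],[[0.04,0,0],[0,0,0],-1],[[0.04,0,0],[0,0,0],-1],[[0.04,0,0],[0,0,0],-1],[[0,0,0],[0,0,0],-1],[[0,0,0],[0,0,0],-1]]'
python3 - <<'E'
from h import *
for c in ("top","side"):
    im,d=read_camera(c); cv2.imwrite(f"pics/{c}8.png",cv2.resize(im[120:300,160:410,::-1],None,fx=3,fy=3))
    vs,us=np.nonzero(d>0);P=world(c,d,us,vs);D=P[:,:2]-[.551,.053]
    x=D@[np.cos(.187),np.sin(.187)];y=D@[-np.sin(.187),np.cos(.187)]
    q=(abs(y)<.075)&(x>.01)&(x<.1)&(P[:,2]<.25)
    print(c,q.sum(),"slope-22deg",np.arctan(np.polyfit(x[q],P[q,2],1)[0])-.384, "resid pts",(abs(P[q,2]-.15-.404*x[q])>.008).sum())
    for n in ("old_tub_centre","dip_tub_mid","dredger_mid","dip_pot_mid"):print(n,[(np.round(r["position"],3),round(r["confidence"],2)) for r in finder.find_in(n,c)])
E
```

```text
time: 9.75
position: [0.4811, 0.0393, 0.3186]
ee_rot: [0.638, 0.77, -0.0, -0.0]
ft_force: [0.3, 0.6, -0.1]
grip_width: 1.0
gripper_force: 0.0
time: 10.85
position: [0.425, 0.233, 0.4484]
ee_rot: [0.637, 0.771, -0.0, 0.0]
ft_force: [0.6, -1.0, -0.4]
grip_width: 0.997
gripper_force: 0.0
top 2059 slope-22deg 0.004090402996866138 resid pts 1
old_tub_centre [(array([ 0.33 , -0.162,  0.037]), 0.83)]
dip_tub_mid [(array([0.477, 0.22 , 0.037]), 0.74)]
dredger_mid [(array([ 0.596, -0.128,  0.104]), 0.68)]
dip_pot_mid [(array([ 0.468, -0.157,  0.005]), 0.75)]
side 1154 slope-22deg 0.005519758770825056 resid pts 0
old_tub_centre [(array([0.6  , 0.267, 0.037]), 0.9), (array([ 0.332, -0.15 ,  0.035]), 0.84)]
dip_tub_mid [(array([0.486, 0.227, 0.032]), 0.87)]
dredger_mid []
dip_pot_mid []
```

View pics/top8.png

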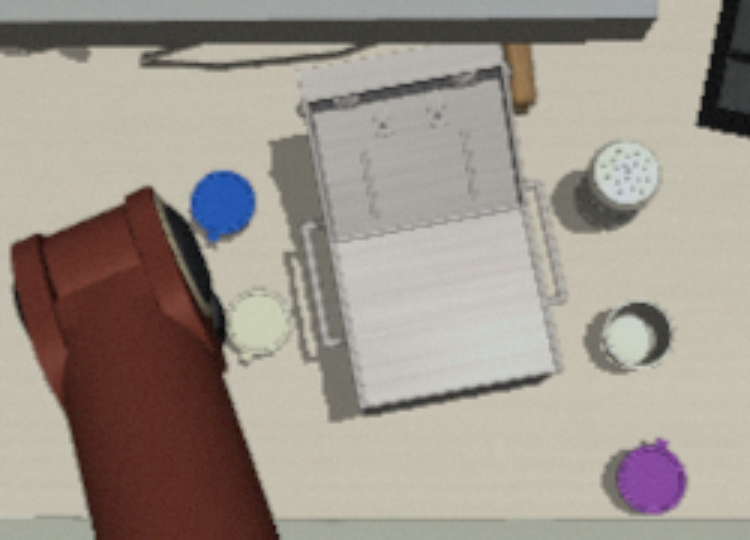

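The ledge is empty and the flap is shut. The other items haven't moved, the arm is clear, and the tub is inside the bin.

```bash
python3 -c "
from station import robot
print(robot.finish_job())"
```

```text
the job is handed in; nothing more can be done
None
```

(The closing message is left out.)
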